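Set out the specimen and switch the microscope's filter keys

ROBOT

A 6-joint arm with a two-finger parallel gripper is mounted at the origin on the work surface. World frame = base frame: x ahead of the robot, y to its left, z up, the work surface at z = 0. Lengths are in m, angles in degrees, forces in N, time in s.
With the tool pointing down it reaches from about 0.3 to 0.75 m from the base axis. Payload 8.5 kg.
Tool frame: the origin (TCP) lies between the finger pads; the fingertips stand 17 mm ahead of it and the grasp point (between the pads) lies 2 mm behind it; z points along the fingers, y is the direction in which the jaws open and shut (so a half turn about z gives the same grasp; the last joint's range is limited). The gripper opens to 85 mm and grips with 20 to 120 N. Pads are 22 mm wide; open, the fingers measure 114 mm over their backs; the gripper's body (76 mm by 85 mm) begins 54 mm behind the grasp point. The pads swing forward as they close: fully open they stand 13 mm farther back than shut.
Start: joints at [54.185, 21.807, 74.336, -0, 83.858, -12.336], TCP at [0.219, 0.504, 0.248] pointing down, gripper open.
Joint ranges: [-178.18, 178.18], [-50.72, 133.34], [12.68, 142.11], [-81.47, 261.47], [9.98, 163.14], [-165.26, 165.26]. Speed limits (degrees/s): [136.94, 136.94, 180, 180, 180, 180].

INTERFACE

Orientations are given as a 3x3 rotation matrix whose columns are the frame's x, y, z axes.
In Python, from rig import readout, eyes, env gives the robot as it stands.
- The arm moves only by the tool arm_command, never from a script. Its argument "rows" is text: rows parted by semicolons, each of 7 numbers parted by spaces: the closure, from 0 (fully open) to 1 (shut), then the shift along the tool's x, y, z in mm, then the turn, a rotation vector about the tool's x, y, z in degrees. In form: grip dx dy dz rx ry rz; .... A call has 1 to 5 rows; each row shifts and turns the commanded pose from where the row before left it, along the tool's axes as they then stand; what a row does not reach is not made up. A row lasts 1/12 s, in which the tool goes at most 41.7 mm and 7.16 degrees, less where a joint would pass 70% of its speed; a pose out of reach is approached as far as the arm can. A call with a gripper value outside its range is refused whole. The fingers move at their own pace and stop on an object; "squeeze" is the grip in N (left out, the last holds). Time passes only in rows, so rows that do not move let the fingers close. It gives the time, the measured TCP pose, the force and the opening at its end, in the units of the state.
- readout.observe(): the state, without advancing time (a new reading comes with each control period).
- eyes.get_image(name): name is "scene" or "side" or "wrist"; returns the picture (420x560x3 uint8, red, green, blue); there is no depth.
- eyes.camera_model(name): a dict with "mtx" (3x3 intrinsics, pixels), "k1" (the pictures are not rectified: a ray, as slopes to the right and down, at radius r is drawn at 1 + k1 r^2 times it, then the intrinsics apply), "view" (4x4, takes a point from world to camera coordinates). Camera axes: x right, y up, looking along -z (the intrinsics and any distortion apply to the point x, -y, -z); pixel columns grow to the right and rows downward; lengths in m; the calibration is good to about 2 mm. A picture is of the moment at which its call begins: read the wrist's pose just before it. camera_model takes no time and is no camera call; for the wrist camera it gives the pose at the moment of the call.
- env.close_job(): hands the job in, once; it reports no verdict.
The state is a dict: "time_s": time; "q": joint angles; "qvel": joint speeds; "joint_efforts": joint torques, N m; "position": TCP position; "tool_rot": TCP orientation; "ft_force": force on the tool from outside, world axes, zero at the start; "wrist_torque": the same for the moment, N m; "grip_width": finger opening in m.
Only numpy, scipy, OpenCV 4.12 (cv2) and the standard library are available. Lean on these libraries where they do the work, as an engineer would, in place of code of your own. Each camera call takes 0.05 s, during which the arm holds its last target. There are 200 camera calls.

TASK

Put the steel dish with the orange bed down in the middle of the round frosted window of the light base, standing flat, without dropping it, and let go. Then change the filter selector from white to blue: press the blue key all the way down until it stays down by itself and the white key pops up. Do not press the green or red key, and leave the other dishes, the bottles and the beaker where they are.

Things in the scene. Friction and masses are not known exactly. Their poses are not given: they have to be found in the camera images.
- dish_center (a point): centre (half-way up, 17 mm over its underside) of the specimen dish: a solid round steel dish, 60 mm across and 34 mm high, about 110 g, with a flat bright orange bed on top with three dark specks. Its z axis is up. It starts on the 2 mm thick beige mat, among two clear dishes of the same size.
- spare_a_center (a point): centre (half-way up) of one pale clear-plastic dish with a whitish bed and dark specks, 60 mm across, 34 mm high, on the mat; to be left alone
- spare_b_center (a point): centre (half-way up) of the other pale clear-plastic dish with a whitish bed and dark specks, 60 mm across, 34 mm high, on the mat; to be left alone
- window (a point): centre of the frosted round window, 86 mm across, flush in the black top of the light base (white, 190 x 190 mm, fixed, its top 45 mm over the table); z axis up. The dish belongs in the middle of it.
- selector: the filter selector, a fixed white console, 130 mm (x) by 215 mm (y) and 60 mm high, black top panel; origin at the centre of its underside. Its four keys (white, green, blue, red, in an order that changes) stand in a row along its y axis, 44 mm apart at y = -66, -22, 22 and 66 mm.
- key_white_top (a point): centre of the top face of the white key: a white cap 60 mm long (selector's x) by 30 mm wide (selector's y), its top face 20 mm over the console's top when up and 11 mm when latched; this point moves with the key
- key_green_top (a point): centre of the top face of the green key: a green cap 60 mm long (selector's x) by 30 mm wide (selector's y), its top face 20 mm over the console's top when up and 11 mm when latched; this point moves with the key
- key_blue_top (a point): centre of the top face of the blue key: a blue cap 60 mm long (selector's x) by 30 mm wide (selector's y), its top face 20 mm over the console's top when up and 11 mm when latched; this point moves with the key
- key_red_top (a point): centre of the top face of the red key: a red cap 60 mm long (selector's x) by 30 mm wide (selector's y), its top face 20 mm over the console's top when up and 11 mm when latched; this point moves with the key
- key_white (a joint): depth of the white key in its guide, m: 0 fully up, 0.011 pressed against its stop, about 0.009 latched down
- key_green (a joint): depth of the green key in its guide, m: 0 fully up, 0.011 pressed against its stop, about 0.009 latched down
- key_blue (a joint): depth of the blue key in its guide, m: 0 fully up, 0.011 pressed against its stop, about 0.009 latched down. The keys are interlocked: one pushed past about 9 mm (springs, 1 to 5 N on the way, then a firm stop) is caught and stays down, and on its way frees the key that was down; let go before that, it springs up again. All are up at the start but the white one, which is latched.
- key_red (a joint): depth of the red key in its guide, m: 0 fully up, 0.011 pressed against its stop, about 0.009 latched down
- amber_bottle: brown glass bottle, 64 mm across, 150 mm high, at the back; origin at the centre of its underside; to be left alone
- buffer_bottle: white plastic bottle with a blue cap, 60 mm across, 130 mm high, at the back; origin at the centre of its underside; to be left alone
- beaker: glass beaker, 70 mm across, 85 mm high, at the back; origin at the centre of its underside; to be left alone
Not all that is in view belongs to the job. There is more than one size of the part that bears dish_center; the job needs the middle-sized.

How it is judged (in metres and radians):
On the way, in this order (a step that is already met when the one before it is completed fails the run):
1. the dish stands released in the middle of the window (horizontal distance between dish_center and window below 0.012 m and z of dish_center in the frame of window between 0.013 and 0.021 m and angle between dish_center's own z axis and vertical below 0.1 rad and contact force between the fingers and dish below 0.1 N), for 0.2 s.
2. the blue key is latched down and the white key is up, with the dish still in place (all of step 1 and value of joint key_blue between 0.007 and 0.0102 m and value of joint each of key_white, key_green, key_red below 0.002 m), for 0.3 s.
At the end, for the whole second after the job is handed in: the dish stands still, upright (within 0.1 rad) and released on the window, its centre within 12 mm of the window's; the blue key is latched (7 to 10.2 mm down), and the white, green and red keys are up (within 2 mm) (all of step 2 and linear speed of dish below 0.02 m/s); the robot touches nothing.
It fails at once if the green or red key is pressed more than 4 mm (value of joint any of key_green, key_red above 0.004 m).
It fails at once if the dish is dropped (faster than 0.5 m/s with no finger on it) or tipped over ((contact force between the fingers and dish below 0.05 N and linear speed of dish above 0.5 m/s) or angle between dish_center's own z axis and vertical above 0.8 rad).
It fails at once if a clear dish, a bottle or the beaker is moved more than 25 mm (distance of any of spare_a_center, spare_b_center, amber_bottle, buffer_bottle, beaker from where it was at the start of the episode above 0.025 m).
It also fails if it takes over 48 s, if anything falls off the work surface, if the arm or the gripper's body presses on something with over 40 N, if the wrist force passes 120 N, or if a joint passes its speed limit or range.

## Working session

There is one attempt and no reset: what is moved stays moved. The work goes in short steps, Python scripts to look and compute and a tool call to move; the robot and the scene stay as the last step left them, time stands still between calls to the robot, and variables do not carry over. Pictures are saved under pics/ and viewed, about 8 in all and at most 12, crops included, and the job is handed in when it is done.

Besides the shell and the picture viewer there is one more tool, called after "Request:" by a JSON object that holds its "method" and its "body". arm_command: Moves the arm, as the interface text tells. Its arguments: {"type":"object","properties":{"rows":{"type":"string"},"squeeze":{"type":"number"}},"required":["rows"]}

```bash
ls; mkdir -p pics; cat > h.py <<'E'
import numpy as np, cv2
from rig import readout, eyes, env
def ray(cm,uv):
    K=np.array(cm["mtx"]);V=np.array(cm["view"])
    d=(np.array(uv,float)-K[:2,2])/[K[0,0],K[1,1]]
    s=d.copy()
    for _ in range(20): s=d/(1+cm["k1"]*(s@s))
    R=V[:3,:3];o=-R.T@V[:3,3]
    v=R.T@np.array([s[0],-s[1],-1]);return o,v/np.linalg.norm(v)
def plane(cm,uv,z):
    o,v=ray(cm,uv);return o+v*(z-o[2])/v[2]
def cross(rs):
    A=0;b=0
    for o,v in rs:
        P=np.eye(3)-np.outer(v,v);A=A+P;b=b+P@o
    return np.linalg.solve(A,b)
def proj(cm,p):
    c=np.array(cm["view"])@np.append(p,1);s=np.array([c[0],-c[1]])/-c[2]
    s=s*(1+cm["k1"]*(s@s));K=np.array(cm["mtx"]);return s*[K[0,0],K[1,1]]+K[:2,2]
def snap(n,f):
    cm=eyes.camera_model(n);im=cv2.cvtColor(np.array(eyes.get_image(n)),cv2.COLOR_RGB2BGR)
    cv2.imwrite(f"pics/{f}.png",im);return cm,im
E
python3 - <<'E'
from h import *
for n in("scene","side"):
    cm,im=snap(n,n+"0");V=np.array(cm["view"]);print(n,(-V[:3,:3].T@V[:3,3]).round(3),cm["k1"])
print(readout.observe())
E
```

```text
pics
scene [0.858 0.617 1.001] -0.12805268773513298
side [ 0.133 -0.714  0.836] 0.002399340211534949
{'time_s': 0.1, 'q': array([ 5.41843784e+01,  2.18377473e+01,  7.43791794e+01,  4.17959541e-04,
        8.38576232e+01, -1.23354111e+01]), 'qvel': array([ 0.0043111 , -0.10508501, -0.1955539 ,  0.01341871, -0.08748732,
       -0.01401918]), 'joint_efforts': array([ 4.33822817e-03, -4.49219191e+01, -2.31656832e+01, -8.95560515e-05,
        3.68071458e-03, -5.85091084e-05]), 'position': array([0.21899345, 0.5042638 , 0.24777496]), 'tool_rot': array([[-9.17197322e-01,  3.98432534e-01, -7.67281747e-04],
       [ 3.98433171e-01,  9.17196764e-01, -1.05085692e-03],
       [ 2.85052752e-04, -1.26955365e-03, -9.99999153e-01]]), 'ft_force': array([-0.15909648, -0.74527241,  1.00203621]), 'wrist_torque': array([0.00129342, 0.00774219, 0.01402724]), 'grip_width': 0.08511242783103597}
```

View pics/scene0.png

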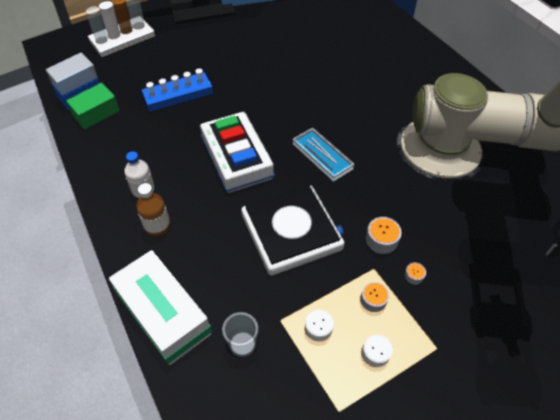

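View pics/side0.png

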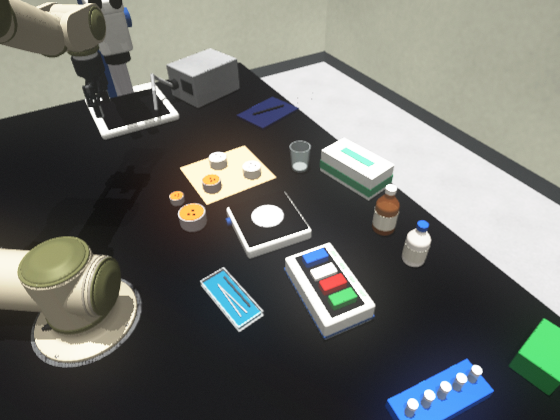

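The scene view shows the middle-sized orange dish on the mat at (375,295), with a larger one at (384,234) and a smaller one at (416,272). The window is at (292,222) and the blue key at (243,156). In the side view these are the dish at (212,183), the window at (267,216) and the blue key at (316,256). A thin white line near the light base, at (325,210) in the scene view, needs a closer look.

```bash
cat > m.py <<'E'
from h import *
def blobs(im,lo,hi,amin=30):
    m=cv2.inRange(cv2.cvtColor(im,cv2.COLOR_BGR2HSV),np.array(lo),np.array(hi))
    m=cv2.morphologyEx(m,cv2.MORPH_CLOSE,np.ones((5,5)))
    c,_=cv2.findContours(m,cv2.RETR_EXTERNAL,cv2.CHAIN_APPROX_NONE)
    out=[]
    for k in c:
        M=cv2.moments(k)
        if M["m00"]>amin: out.append((M["m10"]/M["m00"],M["m01"]/M["m00"],M["m00"],k))
    return out
def near(bs,uv): return min(bs,key=lambda b:np.hypot(b[0]-uv[0],b[1]-uv[1]))
E
python3 - <<'E'
from m import *
S={n:(eyes.camera_model(n),cv2.imread(f"pics/{n}0.png")) for n in("scene","side")}
O=([5,150,150],[22,255,255]);W=([0,0,170],[180,70,255])
T={"dish":(O,(375,295),(212,183)),"big":(O,(384,234),(192,213)),"small":(O,(416,272),(177,197)),
"window":(W,(292,222),(267,216)),"spa":(W,(319,323),(218,158)),"spb":(W,(377,350),(252,169)),
"blue":(([100,170,120],[130,255,255]),(243,156),(316,256)),"white":(W,(238,146),(323,270)),
"red":(([0,150,120],[4,255,255]),(232,132),(333,282)),"green":(([45,120,80],[75,255,255]),(227,122),(342,298))}
for k,(c,a,b) in T.items():
    rs=[]
    for n,uv in(("scene",a),("side",b)):
        q=near(blobs(S[n][1],*c),uv);rs.append(ray(S[n][0],q[:2]));print(k,n,np.round(q[:3],1),end=" ")
    p=cross(rs);g=max(np.linalg.norm(np.cross(v,p-o)) for o,v in rs);print(p.round(4),"gap",round(g,4))
a=cv2.resize(S["scene"][1][170:290,220:360],None,fx=3,fy=3,interpolation=2);b=cv2.resize(S["side"][1][170:290,180:320],None,fx=3,fy=3,interpolation=2)
cv2.imwrite("pics/c1.png",np.vstack([np.hstack([a,b])])[:, :800*2])
E
python3 -c "
import cv2;a=cv2.imread('pics/c1.png');print(a.shape);cv2.imwrite('pics/c1.png',cv2.resize(a,(800,int(a.shape[0]*800/a.shape[1]))))"
```

```text
dish scene [375.4 293.4 334. ] dish side [210.5 179.1  84.5] [0.4391 0.2925 0.0361] gap 0.0013
big scene [384.4 230.1 474. ] big side [191.2 211.8 244.5] [0.3299 0.171  0.0439] gap 0.0006
small scene [415.7 270.5 154.5] small side [175.9 195.1  49.5] [0.3217 0.2868 0.0255] gap 0.0011
window scene [291.3 221.6 917.5] window side [267.  215.5 543. ] [0.5076 0.0455 0.0445] gap 0.0009
spa scene [  356.7   338.7 11324.5] spa side [ 225.5  174.2 3006.5] [ 0.5133  0.3475 -0.0106] gap 0.0044
spb scene [  356.7   338.7 11324.5] spb side [ 225.5  174.2 3006.5] [ 0.5133  0.3475 -0.0106] gap 0.0044
blue scene [243.4 155.3 192.5] blue side [422.6 223.8  64.5] [ 0.6329 -0.215   0.1522] gap 0.1274
white scene [ 238.5  151.6 1929.5] white side [ 328.9  284.  3998.5] [ 0.5192 -0.23    0.0331] gap 0.0062
red scene [231.7 132.4 168. ] red side [332.5 281.7 249.5] [ 0.5148 -0.258   0.0773] gap 0.0005
green scene [226.3 122.3 154.5] green side [342.2 296.1 262. ] [ 0.5105 -0.3007  0.076 ] gap 0.0002
(360, 840, 3)
```

View pics/c1.png

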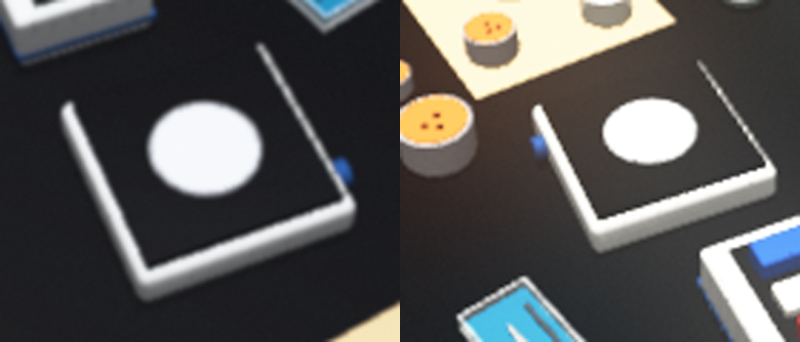

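```bash
python3 - <<'E'
from m import *
cm=eyes.camera_model("scene")
d=np.array([.4391,.2925])
for uv in((319,323),(377,350)):
    p=plane(cm,uv,.036);e=p[:2]-d;print(p.round(3),np.hypot(*e).round(3),np.degrees(np.arctan2(e[1],e[0])).round(1))
for z,uv in((.08,(243.4,155.3)),(.002,(240,338))):print(plane(cm,uv,z).round(3))
E
```

```text
[0.582 0.291 0.036] 0.143 -0.6
[0.511 0.399 0.036] 0.128 56.0
[ 0.526 -0.168  0.08 ]
[0.737 0.228 0.002]
```

Request:
{"method": "arm_command", "body": {"rows": "0 -28.6 -10.7 3 0 0 0;0 -28.6 -10.7 3 0 0 0;0 -28.6 -10.7 3 0 0 0;0 -28.6 -10.7 3 0 0 0;0 -28.6 -10.7 3 0 0 0"}}

```text
time_s: 0.52
position: [0.3296, 0.3972, 0.2329]
tool_rot: [[-0.917, 0.398, -0.001], [0.398, 0.917, -0.0], [0.0, -0.001, -1.0]]
ft_force: [0.8, 1.0, 0.1]
grip_width: 0.0853
```

Request:
{"method": "arm_command", "body": {"rows": "0 -28.6 -10.7 3 0 0 0;0 -28.6 -10.7 3 0 0 0;0 -28.6 -10.7 3 0 0 0;0 -28.6 -10.7 3 0 0 0;0 -28.6 -10.7 3 0 0 0"}}

```text
time_s: 0.93
position: [0.4396, 0.2911, 0.2179]
tool_rot: [[-0.917, 0.398, -0.001], [0.398, 0.917, -0.0], [0.001, -0.0, -1.0]]
ft_force: [-0.9, 1.3, -0.0]
grip_width: 0.0856
```

Request:
{"method": "arm_command", "body": {"rows": "0 0 0 0 0 0 0;0 0 0 0 0 0 0"}}

```text
time_s: 1.1
position: [0.4394, 0.2914, 0.2177]
tool_rot: [[-0.916, 0.401, -0.001], [0.401, 0.916, -0.0], [0.001, -0.001, -1.0]]
ft_force: [-0.1, 0.1, 0.1]
grip_width: 0.0853
```

```bash
python3 - <<'E'
from m import *
cm,im=snap("wrist","w1");s=readout.observe();print(s["position"],s["tool_rot"],s["ft_force"])
V=np.array(cm["view"]);print((-V[:3,:3].T@V[:3,3]).round(3),V[:3,:3].round(2))
for b in blobs(im,[5,150,150],[22,255,255]):
    print(np.round(b[:3],1),plane(cm,b[:2],.036).round(4))
E
```

```text
[0.43868683 0.29217635 0.2179768 ] [[-9.16818198e-01  3.99303441e-01 -1.07440167e-03]
 [ 3.99303788e-01  9.16818668e-01 -1.20558437e-04]
 [ 9.36892112e-04 -5.39542826e-04 -9.99999416e-01]] [-0.14010733  0.79498547  0.39048546]
[0.371 0.321 0.344] [[ 0.4   0.92 -0.  ]
 [-0.88  0.38 -0.29]
 [-0.27  0.12  0.96]]
[256.5 192.6  46. ] [0.4351 0.2699 0.036 ]
[ 102.7  130.3 4593. ] [0.3274 0.1676 0.036 ]
[219.   57.9 473. ] [0.3161 0.2897 0.036 ]
```

View pics/w1.png

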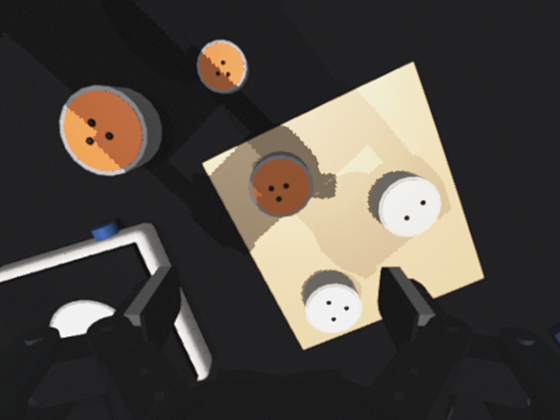

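The wrist view shows the target dish in shadow at (281,184). The jaws (image left–right) have free room around it, with the spares at (405,205) and (333,308).

```bash
python3 - <<'E'
from m import *
cw,im=eyes.camera_model("wrist"),cv2.imread("pics/w1.png")
b=near(blobs(im,[3,150,60],[22,255,255]),(281,184));e=cv2.fitEllipse(cv2.convexHull(b[3]));print(b[:3],e)
cs,si=eyes.camera_model("scene"),cv2.imread("pics/scene0.png")
a=near(blobs(si,[3,130,60],[20,255,255]),(375,295));print(a[:3])
c2,s2=eyes.camera_model("side"),cv2.imread("pics/side0.png")
d=near(blobs(s2,[3,140,60],[20,255,255]),(211,182));print(d[:3])
R=[ray(cw,e[0]),ray(cs,a[:2]),ray(c2,d[:2])]
print("tri",cross(R).round(4),cross(R[:2]).round(4),cross(R[1:]).round(4))
for r,n in zip(((cw,e[0]),(cs,a[:2]),(c2,d[:2])),"wSs"):print(n,plane(*r,.036).round(4))
p=readout.observe();print((np.array(p["tool_rot"]).T@(cross(R)-p["position"])*1000).round(1))
E
```

```text
(280.4652367403516, 186.3463193988473, 2284.5) ((280.4747314453125, 186.3354034423828), (53.942928314208984, 55.34929656982422), 87.0682601928711)
(375.46045197740114, 293.3097928436911, 354.0)
(210.2380952380952, 179.4235588972431, 66.5)
tri [0.4383 0.2927 0.0349] [0.4388 0.2923 0.0338] [0.4383 0.2921 0.0352]
w [0.4379 0.2936 0.036 ]
S [0.4401 0.2918 0.036 ]
s [0.4368 0.2922 0.036 ]
[  0.4   0.5 183. ]
```

Request:
{"method": "arm_command", "body": {"rows": "0 0 0.5 34 0 0 0;0 0 0 34 0 0 0;0 0 0 34 0 0 0;0 0 0 34 0 0 0;0 0 0 25 0 0 0"}}

```text
time_s: 1.57
position: [0.4372, 0.2935, 0.0551]
tool_rot: [[-0.918, 0.397, -0.002], [0.397, 0.918, -0.001], [0.002, -0.001, -1.0]]
ft_force: [0.2, -0.2, -0.6]
grip_width: 0.0852
```

Request:
{"method": "arm_command", "body": {"rows": "0 0 0 16 0 0 0;0 0 0 10 0 0 0;0 0 0 5 0 0 0;0 0 0 0 0 0 0;0 0 0 0 0 0 0"}}

```text
time_s: 1.98
position: [0.4392, 0.2933, 0.0271]
tool_rot: [[-0.917, 0.398, 0.001], [0.398, 0.917, 0.001], [-0.001, 0.001, -1.0]]
ft_force: [-0.1, -0.4, -0.1]
grip_width: 0.0853
```

Request:
{"method": "arm_command", "body": {"rows": "0.5 0 0 0 0 0 0;1 0 0 0 0 0 0;1 0 0 0 0 0 0;1 0 0 0 0 0 0;1 0 0 0 0 0 0", "squeeze": 35}}

```text
time_s: 2.4
position: [0.4394, 0.293, 0.0276]
tool_rot: [[-0.917, 0.398, 0.002], [0.398, 0.917, 0.001], [-0.001, 0.001, -1.0]]
ft_force: [-1.9, -1.9, 7.1]
grip_width: 0.0585
```

Request:
{"method": "arm_command", "body": {"rows": "1 0 0 0 0 0 0;1 0 0 0 0 0 0;1 0 0 0 0 0 0"}}

```text
time_s: 2.65
position: [0.4394, 0.293, 0.0276]
tool_rot: [[-0.917, 0.399, 0.002], [0.399, 0.917, 0.001], [-0.001, 0.001, -1.0]]
ft_force: [-1.2, -1.2, 7.8]
grip_width: 0.059
```

Request:
{"method": "arm_command", "body": {"rows": "1 0 0 -5 0 0 0;1 0 0 -15 0 0 0;1 0 0 -25 0 0 0;1 0 0 -30 0 0 0;1 0 0 -25 0 0 0"}}

```text
time_s: 3.07
position: [0.439, 0.2928, 0.1284]
tool_rot: [[-0.917, 0.398, 0.001], [0.398, 0.917, 0.0], [-0.0, 0.0, -1.0]]
ft_force: [1.5, 0.2, -0.9]
grip_width: 0.0589
```

```bash
python3 - <<'E'
from m import *
s=readout.observe();cm,im=snap("wrist","w2")
print(s["position"],s["ft_force"],s["grip_width"])
sc,si=snap("scene","s2")
w=im
a=cv2.resize(si[180:370,230:450],(560,484))
cv2.imwrite("pics/c2.png",np.hstack([cv2.resize(w,(400,300)),cv2.resize(a,(400,300))]))
E
```

```text
[0.438966   0.29277733 0.12838124] [ 1.48866849  0.21127945 -0.92852391] 0.058887039547481035
```

View pics/c2.png

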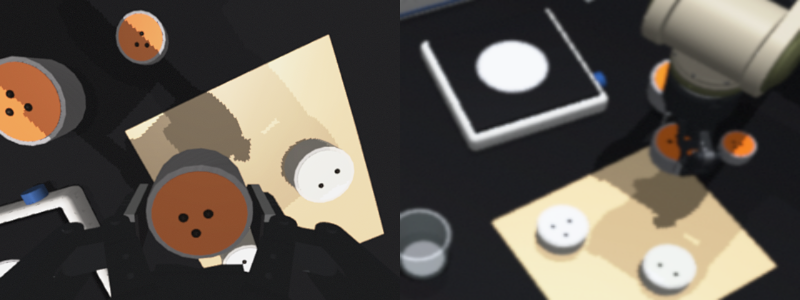

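Held: the picture shows the dish level between the pads, with the spares where they were. Next I measure its offset in the hand.

```bash
python3 - <<'E'
from m import *
cm,im=eyes.camera_model("wrist"),cv2.imread("pics/w2.png");s=readout.observe()
b=near(blobs(im,[3,150,60],[22,255,255]),(280,300));e=cv2.fitEllipse(cv2.convexHull(b[3]));print(e)
z=s["position"][2]-.0276+.036
p=plane(cm,e[0],z);R=np.array(s["tool_rot"]);print(p.round(4),s["position"],"in tool mm",(R.T@(p-s["position"])*1000).round(1))
for n in("scene","side"):
    c=eyes.camera_model(n);i=cv2.imread(f"pics/{n}0.png")
    q=near(blobs(i,[0,0,170],[180,70,255]),(291,221) if n=="scene" else (267,215));f=cv2.fitEllipse(q[3])
    print(n,f[0],plane(c,f[0],.045).round(4))
d=np.array([.5077,.0455])-p[:2];print("move",(R[:,:2].T@np.append(d,0)*1000).round(1))
E
```

```text
((278.9367980957031, 298.18890380859375), (116.1198501586914, 133.14002990722656), 89.84796142578125)
[0.4391 0.2938 0.1389] [0.44054633 0.29346658 0.13048279] in tool mm [ 1.4 -0.2 -8.4]
scene (291.3165588378906, 221.62022399902344) [0.5086 0.0454 0.045 ]
side (267.00347900390625, 215.5029296875) [0.5066 0.0454 0.045 ]
move [-161.9 -200.4]
```

Request:
{"method": "arm_command", "body": {"rows": "1 -10 -12 0 0 0 0;1 -18 -22 0 0 0 0;1 -18 -22 0 0 0 0;1 -18 -22 0 0 0 0;1 -18 -22 0 0 0 0"}}

```text
time_s: 3.58
position: [0.4741, 0.1672, 0.1257]
tool_rot: [[-0.917, 0.398, -0.001], [0.398, 0.917, -0.0], [0.001, -0.001, -1.0]]
ft_force: [0.6, -0.1, -2.2]
grip_width: 0.0586
```

Request:
{"method": "arm_command", "body": {"rows": "1 -18 -22 0 0 0 0;1 -18 -22 0 0 0 0;1 -18 -22 0 0 0 0;1 -16 -21 0 0 0 0;1 -9.5 -13 0 0 0 0"}}

```text
time_s: 4.0
position: [0.5077, 0.0427, 0.1257]
tool_rot: [[-0.917, 0.4, -0.001], [0.4, 0.917, -0.0], [0.001, -0.001, -1.0]]
ft_force: [-0.2, -0.2, -1.1]
grip_width: 0.0587
```

Request:
{"method": "arm_command", "body": {"rows": "1 0 0 20 0 0 0;1 0 0 15 0 0 0;1 0 0 8 0 0 0;1 0 0 0 0 0 0;1 0 0 0 0 0 0"}}

```text
time_s: 4.42
position: [0.5073, 0.0452, 0.0832]
tool_rot: [[-0.917, 0.398, -0.001], [0.398, 0.917, 0.0], [0.001, -0.0, -1.0]]
ft_force: [-0.6, 0.2, -2.0]
grip_width: 0.0587
```

```bash
python3 - <<'E'
from m import *
s=readout.observe();cm,im=snap("wrist","w3");print(s["position"],s["ft_force"])
b=near(blobs(im,[3,150,60],[22,255,255]),(280,300));e=cv2.fitEllipse(cv2.convexHull(b[3]));print(plane(cm,e[0],s["position"][2]+.0084).round(4))
cv2.imwrite("pics/c3.png",np.hstack([cv2.resize(im,(400,300)),cv2.resize(snap("side","d3")[1][130:280,170:370],(400,300))]))
E
```

```text
[0.50731307 0.04519548 0.0831986 ] [-0.59101945  0.20657715 -1.97892689]
[0.5059 0.0456 0.0916]
```

View pics/c3.png

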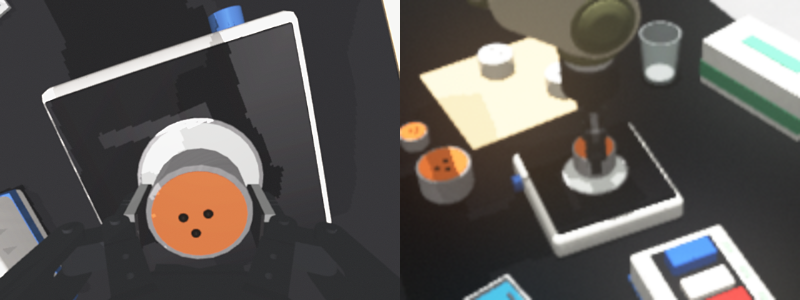

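The dish is held level above the window and centred on it in both views. I'll lower it to contact now.

Request:
{"method": "arm_command", "body": {"rows": "1 -1 0 6 0 0 0;1 0 0 3 0 0 0;1 0 0 1 0 0 0;1 0 0 0 0 0 0;1 0 0 0 0 0 0"}}

```text
time_s: 4.93
position: [0.5084, 0.0447, 0.0733]
tool_rot: [[-0.917, 0.398, -0.0], [0.398, 0.917, 0.0], [0.0, -0.0, -1.0]]
ft_force: [-0.1, -0.5, -1.7]
grip_width: 0.0587
```

Request:
{"method": "arm_command", "body": {"rows": "1 0 0 1 0 0 0;1 0 0 0 0 0 0"}}

```text
time_s: 5.1
position: [0.5084, 0.0446, 0.0723]
tool_rot: [[-0.917, 0.398, 0.0], [0.398, 0.917, 0.0], [-0.0, 0.0, -1.0]]
ft_force: [-0.9, -0.5, -2.1]
grip_width: 0.0587
```

Request:
{"method": "arm_command", "body": {"rows": "1 0 0 1 0 0 0;1 0 0 0 0 0 0"}}

```text
time_s: 5.27
position: [0.5083, 0.0446, 0.0712]
tool_rot: [[-0.917, 0.398, -0.0], [0.398, 0.917, 0.0], [0.0, -0.0, -1.0]]
ft_force: [-0.5, -0.2, -1.2]
grip_width: 0.0587
```

Request:
{"method": "arm_command", "body": {"rows": "1 0 0 0.6 0 0 0;1 0 0 0 0 0 0"}}

```text
time_s: 5.43
position: [0.5084, 0.0446, 0.0707]
tool_rot: [[-0.917, 0.398, 0.0], [0.398, 0.917, -0.0], [-0.0, 0.0, -1.0]]
ft_force: [-0.1, -0.9, -1.2]
grip_width: 0.0588
```

Request:
{"method": "arm_command", "body": {"rows": "1 0 0 0.6 0 0 0;1 0 0 0 0 0 0"}}

```text
time_s: 5.6
position: [0.5084, 0.0446, 0.0706]
tool_rot: [[-0.917, 0.398, 0.0], [0.398, 0.917, -0.0], [-0.0, 0.0, -1.0]]
ft_force: [-2.4, -0.3, 4.9]
grip_width: 0.0586
```

Contact: force z went from −1 to +5 N. Opening.

Request:
{"method": "arm_command", "body": {"rows": "0.25 0 0 0 0 0 0;0 0 0 0 0 0 0;0 0 0 0 0 0 0;0 0 0 0 0 0 0;0 0 0 0 0 0 0"}}

```text
time_s: 6.02
position: [0.5084, 0.0446, 0.0701]
tool_rot: [[-0.917, 0.398, -0.0], [0.398, 0.917, -0.0], [0.0, -0.0, -1.0]]
ft_force: [-0.6, 0.6, 0.2]
grip_width: 0.0853
```

Request:
{"method": "arm_command", "body": {"rows": "0 0 0 -8 0 0 0;0 0 0 -20 0 0 0;0 0 0 -35 0 0 0;0 0 0 -35 0 0 0;0 0 0 0 0 0 0"}}

```text
time_s: 6.43
position: [0.5108, 0.0444, 0.1746]
tool_rot: [[-0.917, 0.398, 0.011], [0.398, 0.917, -0.002], [-0.011, 0.003, -1.0]]
ft_force: [1.1, 0.7, 1.0]
grip_width: 0.0854
```

```bash
python3 - <<'E'
from m import *
s=readout.observe();cm,im=snap("wrist","w4");print(s["position"],s["tool_rot"])
for b in blobs(im,[3,150,60],[22,255,255],500):
    e=cv2.fitEllipse(cv2.convexHull(b[3]));print("dish",plane(cm,e[0],.079).round(4),e[0])
S={n:(eyes.camera_model(n),cv2.imread(f"pics/{n}0.png")) for n in("scene","side")}
W=([0,0,190],[180,60,255])
T={"blue":(([100,150,100],[130,255,255]),(243,155.5),(316,256)),"red":(([0,150,120],[4,255,255]),(232,132),(333,282)),"green":(([45,120,80],[75,255,255]),(227,122),(342,298))}
P={}
for k,(c,a,b) in T.items():
    rs=[]
    for n,uv in(("scene",a),("side",b)):
        q=near(blobs(S[n][1],*c),uv);e=cv2.minAreaRect(q[3]);print(k,n,np.round(q[:3],1),np.round(e[0],1),end=" ");rs.append(ray(S[n][0],q[:2]))
    P[k]=cross(rs);print(P[k].round(4))
cv2.imwrite("pics/c4.png",np.hstack([cv2.resize(im,(400,300)),cv2.resize(snap("side","d4")[1][150:340,190:443],(400,300))]))
E
```

```text
[0.51076969 0.04441297 0.17463355] [[-0.91724357  0.39816928  0.0112004 ]
 [ 0.39817712  0.91730713 -0.00161799]
 [-0.01091844  0.00297566 -0.99993596]]
dish [0.5074 0.0446 0.079 ] (277.2743225097656, 211.40951538085938)
blue scene [243.4 155.6 221. ] [243.4 155.6] blue side [314.9 255.6 189. ] [315.  255.5] [ 0.5244 -0.1703  0.076 ]
red scene [231.7 132.4 168. ] [231.6 132.4] red side [332.5 281.7 249.5] [332.6 281.7] [ 0.5148 -0.258   0.0773]
green scene [226.3 122.3 154.5] [226.4 122.2] green side [342.2 296.1 262. ] [342.3 296. ] [ 0.5105 -0.3007  0.076 ]
```

View pics/c4.png

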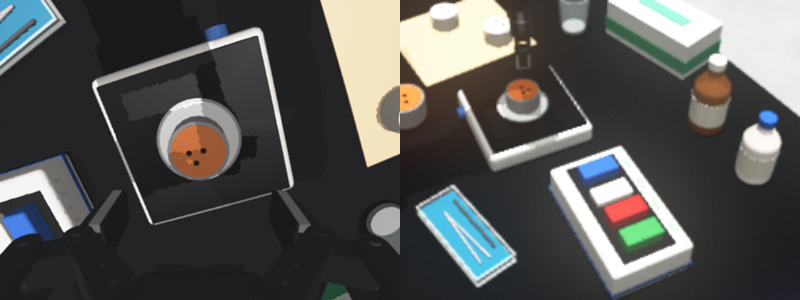

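The dish stands free on the window, measured at (0.5074, 0.0446) against the window's (0.5076, 0.0455). Next I turn the jaws along the selector's x axis, close them, and go to the blue key.

Request:
{"method": "arm_command", "body": {"rows": "0.5 0 0 0 0 0 6.6;1 0 0 0 0 0 6.6;1 0 0 0 0 0 6.6;1 0 0 0 0 0 6.6;1 0 0 0 0 0 6.6", "squeeze": 40}}

```text
time_s: 6.95
position: [0.5077, 0.0447, 0.1669]
tool_rot: [[-0.547, 0.837, -0.003], [0.837, 0.547, 0.0], [0.002, -0.002, -1.0]]
ft_force: [0.2, 0.2, 0.7]
grip_width: 0.0256
```

Request:
{"method": "arm_command", "body": {"rows": "1 0 0 0 0 0 6.6;1 0 0 0 0 0 6.6;1 0 0 0 0 0 6.6;1 0 0 0 0 0 6.6;1 0 0 0 0 0 6.6"}}

```text
time_s: 7.37
position: [0.5078, 0.0447, 0.1669]
tool_rot: [[-0.003, 1.0, -0.003], [1.0, 0.003, 0.0], [0.0, -0.003, -1.0]]
ft_force: [-0.8, 0.5, 0.1]
grip_width: 0.0003
```

Request:
{"method": "arm_command", "body": {"rows": "1 0 0 0 0 0 6.6;1 0 0 0 0 0 0;1 0 0 0 0 0 0"}}

```text
time_s: 7.62
position: [0.508, 0.0447, 0.1673]
tool_rot: [[0.103, 0.995, -0.002], [0.995, -0.103, 0.0], [0.0, -0.002, -1.0]]
ft_force: [0.6, 0.3, -0.0]
grip_width: 0.0
```

```bash
python3 - <<'E'
from m import *
s=readout.observe();R=np.array(s["tool_rot"]);print(s["position"],R.round(4),s["q"].round(1),s["grip_width"])
print((R.T@(np.array([.5244,-.1705,.15])-s["position"])*1000).round(1))
E
```

```text
[0.50796462 0.0446779  0.1673255 ] [[ 1.025e-01  9.947e-01 -1.800e-03]
 [ 9.947e-01 -1.025e-01  3.000e-04]
 [ 1.000e-04 -1.800e-03 -1.000e+00]] [-8.3 22.3 88.1  0.  69.6 -2.4] 2.513100180198365e-06
[-212.4   38.4   17.2]
```

Request:
{"method": "arm_command", "body": {"rows": "1 -21.2 3.8 0 0 0 0;1 -21.2 3.8 0 0 0 0;1 -21.2 3.8 0 0 0 0;1 -21.2 3.8 0 0 0 0;1 -21.2 3.8 0 0 0 0"}}

```text
time_s: 8.03
position: [0.5158, -0.0637, 0.1677]
tool_rot: [[0.102, 0.995, -0.001], [0.995, -0.102, 0.0], [0.0, -0.001, -1.0]]
ft_force: [0.2, 0.2, 0.9]
grip_width: 0.0002
```

Request:
{"method": "arm_command", "body": {"rows": "1 -21.2 3.8 0 0 0 0;1 -21.2 3.8 0 0 0 0;1 -21.2 3.8 0 0 0 0;1 -21.2 3.8 0 0 0 0;1 -21.2 3.8 0 0 0 0"}}

```text
time_s: 8.45
position: [0.5234, -0.1712, 0.1676]
tool_rot: [[0.102, 0.995, -0.001], [0.995, -0.102, 0.001], [0.0, -0.001, -1.0]]
ft_force: [0.2, 0.2, -0.1]
grip_width: -0.0001
```

Request:
{"method": "arm_command", "body": {"rows": "1 0 0 0 0 0 0;1 0 0 0 0 0 0"}}

```text
time_s: 8.62
position: [0.5234, -0.1708, 0.1675]
tool_rot: [[0.105, 0.994, -0.001], [0.994, -0.105, 0.001], [0.001, -0.001, -1.0]]
ft_force: [0.2, 0.5, -0.3]
grip_width: 0.0
```

```bash
python3 - <<'E'
from m import *
s=readout.observe();cm,im=snap("wrist","w5");R=np.array(s["tool_rot"]);print(s["position"],R.round(3))
cv2.imwrite("pics/c5.png",im)
for k,lo,hi in(("blue",[100,150,60],[130,255,255]),("red",[0,150,60],[4,255,255]),("green",[45,120,60],[75,255,255])):
    for b in blobs(im,lo,hi,300):
        q=cv2.minAreaRect(b[3]);print(k,np.round(b[:3],1),q,plane(cm,q[0],.08).round(4))
E
```

```text
[ 0.52343453 -0.1708142   0.16749547] [[ 0.105  0.994 -0.001]
 [ 0.994 -0.105  0.001]
 [ 0.001 -0.001 -1.   ]]
blue [ 280.   215.7 4067. ] ((280.5, 216.0), (48.0, 89.0), 90.0) [ 0.5243 -0.1678  0.08  ]
```

View pics/c5.png

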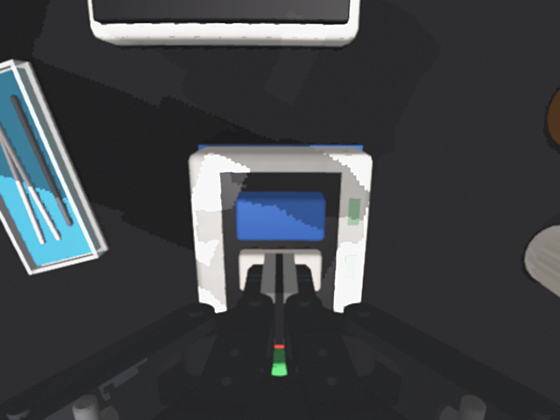

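The wrist view shows the blue key at (280,216), in line with the closed fingers. The jaw axis runs along the key and the white key lies just behind it. Descending.

Request:
{"method": "arm_command", "body": {"rows": "1 1 0 20 0 0 0;1 0 0 22 0 0 0;1 0 0 14 0 0 0;1 0 0 6 0 0 0;1 0 0 0 0 0 0"}}

```text
time_s: 9.08
position: [0.5233, -0.168, 0.105]
tool_rot: [[0.104, 0.995, -0.002], [0.995, -0.104, 0.001], [0.001, -0.003, -1.0]]
ft_force: [-0.3, -0.3, -0.2]
grip_width: 0.0001
```

Request:
{"method": "arm_command", "body": {"rows": "1 0 0 3 0 0 0;1 0 0 3 0 0 0;1 0 0 2 0 0 0;1 0 0 2 0 0 0;1 0 0 0 0 0 0"}}

```text
time_s: 9.5
position: [0.524, -0.1693, 0.0963]
tool_rot: [[0.106, 0.994, 0.001], [0.994, -0.106, -0.0], [-0.0, 0.001, -1.0]]
ft_force: [-1.1, -0.2, 1.4]
grip_width: -0.0
```

Request:
{"method": "arm_command", "body": {"rows": "1 0 0 2 0 0 0;1 0 0 2 0 0 0;1 0 0 0 0 0 0"}}

```text
time_s: 9.75
position: [0.524, -0.1692, 0.092]
tool_rot: [[0.106, 0.994, 0.0], [0.994, -0.106, -0.0], [-0.0, 0.001, -1.0]]
ft_force: [0.7, 1.4, 2.4]
grip_width: -0.0001
```

Request:
{"method": "arm_command", "body": {"rows": "1 0 0 2 0 0 0;1 0 0 1.5 0 0 0;1 0 0 0 0 0 0"}}

```text
time_s: 10.0
position: [0.5238, -0.1693, 0.0883]
tool_rot: [[0.106, 0.994, -0.0], [0.994, -0.106, -0.0], [-0.0, -0.0, -1.0]]
ft_force: [1.5, -0.0, 1.2]
grip_width: -0.0001
```

Request:
{"method": "arm_command", "body": {"rows": "1 0 0 1 0 0 0;1 0 0 0 0 0 0"}}

```text
time_s: 10.17
position: [0.5238, -0.1693, 0.0876]
tool_rot: [[0.106, 0.994, 0.0], [0.994, -0.106, -0.0], [-0.0, 0.0, -1.0]]
ft_force: [0.6, 0.9, 3.7]
grip_width: 0.0001
```

Request:
{"method": "arm_command", "body": {"rows": "1 0 0 1 0 0 0;1 0 0 0 0 0 0"}}

```text
time_s: 10.33
position: [0.5238, -0.1693, 0.0866]
tool_rot: [[0.106, 0.994, 0.0], [0.994, -0.106, -0.0], [-0.0, 0.0, -1.0]]
ft_force: [-0.8, 0.5, 4.3]
grip_width: 0.0
```

Request:
{"method": "arm_command", "body": {"rows": "1 0 0 1 0 0 0;1 0 0 0 0 0 0"}}

```text
time_s: 10.5
position: [0.5239, -0.1693, 0.0861]
tool_rot: [[0.106, 0.994, 0.0], [0.994, -0.106, -0.0], [-0.0, 0.0, -1.0]]
ft_force: [-1.0, 0.9, 6.7]
grip_width: 0.0001
```

Request:
{"method": "arm_command", "body": {"rows": "1 0 0 1 0 0 0;1 0 0 0 0 0 0"}}

```text
time_s: 10.67
position: [0.5239, -0.1693, 0.0859]
tool_rot: [[0.106, 0.994, 0.001], [0.994, -0.106, -0.001], [-0.001, 0.001, -1.0]]
ft_force: [-3.1, 2.5, 15.1]
grip_width: -0.0001
```

The key is on its firm stop (15 N, about 11 mm of travel). Backing off to check.

Request:
{"method": "arm_command", "body": {"rows": "1 0 0 -5 0 0 0;1 0 0 -15 0 0 0;1 0 0 -30 0 0 0;1 0 0 -35 0 0 0;1 0 0 -30 0 0 0"}}

```text
time_s: 11.08
position: [0.5235, -0.1691, 0.201]
tool_rot: [[0.106, 0.994, -0.001], [0.994, -0.106, 0.0], [0.0, -0.001, -1.0]]
ft_force: [0.7, -0.4, 1.1]
grip_width: -0.0
```

Request:
{"method": "arm_command", "body": {"rows": "1 30 0 0 0 0 0;1 35 0 0 0 0 0;1 35 0 0 0 0 0;1 30 0 0 0 0 0;1 0 0 0 0 0 0"}}

```text
time_s: 11.5
position: [0.5372, -0.0355, 0.1993]
tool_rot: [[0.102, 0.995, -0.001], [0.995, -0.102, 0.001], [0.001, -0.001, -1.0]]
ft_force: [-0.8, -0.5, -0.0]
grip_width: 0.0002
```

```bash
python3 - <<'E'
from m import *
sc,si=snap("scene","s6");c2,s2=snap("side","d6");s=readout.observe();print(s["position"],s["ft_force"])
O=([5,150,60],[22,255,255])
a=near(blobs(si,*O),proj(sc,np.array([.5074,.0446,.079])));b=near(blobs(s2,*O),proj(c2,np.array([.5074,.0446,.079])))
print("dish",plane(sc,a[:2],.079).round(4),plane(c2,b[:2],.079).round(4),a[:3],b[:3])
f=lambda i,x,y:cv2.resize(i[y:y+75,x:x+100],(400,300),interpolation=2)
z=lambda n:cv2.imread(f"pics/{n}.png")
cv2.imwrite("pics/c6.png",np.vstack([np.hstack([f(z("scene0"),190,105),f(z("side0"),275,235)]),np.hstack([f(si,190,105),f(s2,275,235)])]))
E
```

```text
[ 0.53737159 -0.03916312  0.19922358] [ 0.0777036  -0.48735482  0.51286343]
dish [0.5087 0.0436 0.079 ] [0.5084 0.0444 0.079 ] (291.16783625730994, 212.57368421052632, 285.0) (267.25380116959064, 206.48654970760234, 142.5)
```

View pics/c6.png

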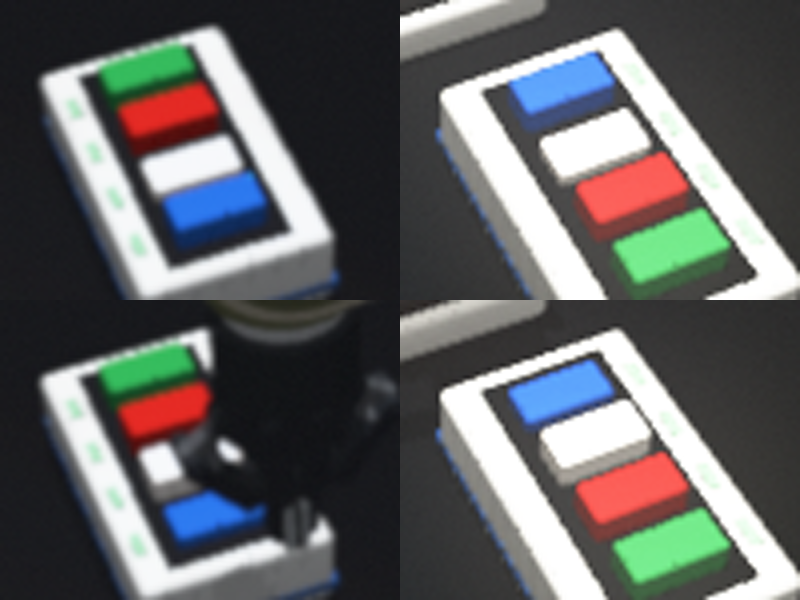

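The before/after crops show the blue key now low (thin side face) and the white key raised. Red and green are unchanged, and the dish is in place. Handing in.

```bash
python3 -c "
from rig import env;print(env.close_job())"
```

```text
the job is handed in; nothing more can be done
None
```

I put the orange-bed dish on the window and released it, then pressed the blue key to its stop, and handed the job in at about 11.6 s of the 48 s allowed. No verdict came back.

- **Dish:** I took the middle-sized of the three orange dishes, set it down by feel (about 5 N of contact), and let go. In the last scene and side pictures its centre was about 1–2 mm from the window's centre, against the 12 mm allowed.
- **Keys:** I pressed the blue key about 11 mm, until its firm stop read 15 N. Afterwards the side picture showed blue staying down, white up, and red and green unchanged. In the scene view the arm hid part of the white key, so that state rests mainly on the side view.
- **Everything else:** The arm ended clear of everything. I did not re-measure the spare dishes, bottles or beaker at the end, but no move went near them and I felt no unexpected contact.
- **Small disagreements:** Two-view heights differed from the stated ones by 1–4 mm, mostly on the keys, where the colour masks took in part of the key sides. The measured arm position was noisy by about 1–2 mm.

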